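# Show the pupil which pattern piece to cut next, and with which scissors

## Robot

A 6-joint arm with a two-finger parallel gripper is mounted at the origin on the work surface. World frame = base frame: x ahead of the robot, y to its left, z up, the work surface at z = 0. Lengths are in m, angles in rad, forces in N, time in s.
With the tool pointing down it reaches from about 0.275 to 1 m from the base axis. Payload 8.4 kg.
Tool frame: the origin (TCP) lies on the centre line of the jaws, within the pads' length; the fingertips stand 17 mm ahead of it and the grasp point (between the pads) lies 2 mm behind it (bot.tcp_to_tips is the y of the fingertips in the tool frame, in m); y points along the fingers, z is the direction in which the jaws open and shut, and the axes are right-handed (so a half turn about y gives the same grasp; the last joint's range is limited). The gripper opens to 85 mm and grips with 20 to 120 N. Pads are 22 mm wide; open, the fingers measure 114 mm over their backs; the gripper's body (76 mm by 85 mm) begins 54 mm behind the grasp point. The pads swing forward as they close: fully open they stand 13 mm farther back than shut.
Start: joints at [1.21, 0.353, 1.633, -0, 1.155, -0.002], TCP at [0.219, 0.585, 0.216] pointing down, gripper open.
Joint ranges: [-2.63, 2.63], [-0.92, 2.1], [0.06, 2.66], [-1.3, 4.44], [0, 2.69], [-3.02, 3.02]. Speed limits (rad/s): [2.22, 2.22, 2.79, 3.14, 3.14, 3.14].

## Interface

Orientations are given as a unit quaternion [x, y, z, w].
In Python, from workcell import bot, hand, kinematics, get_obs, vision, hand_in gives the robot as it stands. The module is installed in compiled form; this text tells all that it offers. Calls block until the motion is done:
- bot.reach(position, orientation): joint-space move of the TCP to a pose.
- bot.servo_line(position, ori=None, velocity=0.15): straight line of the TCP; ori=None keeps the orientation; velocity is the mean speed in m/s.
- bot.goto_joints(angles): joint-space move.
- hand.move_gripper(opening, strength=None): finger opening in m; strength is the grip in N (None keeps the last); returns when the fingers have stopped.
- bot.dwell(seconds).
- kinematics.solve_ik(position, orientation): joint angles nearest the present ones, or None.
- get_obs(): the state.
- vision.read_camera(name): name is "scene" or "top"; returns a dict with "frame" (400x640x3 uint8, red, green, blue), "intrinsics" (3x3 intrinsics, pixels), "view" (4x4, takes a point from world to camera coordinates). Camera axes: x right, y down, z forward; pixel columns grow to the right and rows downward; lengths in m; the calibration is good to about 2 mm. A picture is of the moment at which its call begins. There is no depth.
A pose or a line that the arm cannot do raises bot.IKError and nothing moves.
- hand_in(): hands the job in, once; it reports no verdict.
The state is a dict: "time_s": time; "joint_pos": joint angles; "joint_vel": joint speeds; "joint_efforts": joint torques, N m; "position": TCP position; "orientation": TCP orientation; "wrist_force": force on the tool from outside, world axes, zero at the start; "ft_torque": the same for the moment, N m; "gripper_width": finger opening in m.
Only numpy, scipy, OpenCV 4.12 (cv2) and the standard library are available. Lean on these libraries where they do the work, as an engineer would, in place of code of your own. Each camera call takes 0.05 s, during which the arm holds its last target.

## Task

A round pin tin has been left on the taped-down sewing pattern, hiding the triangle: gently push it along the desk with the fingertips, without pinching it or picking it up, until it lies wholly off the sheet. Then show the pupil what to cut: point at the middle of the printed triangle with the fingertips a couple of centimetres above it, without contact, and hold still for two seconds. Finally point in the same way at the pivot screw of the smaller pair of scissors and finish there, still pointing; the tin is the only one of the things you may touch or move.

Things in the scene. Friction and masses are not known exactly. Their poses are not given: they have to be found in the camera images.
- tin: Low round lidded metal pin tin, plain aluminium, loose, 72 mm in diameter and 26 mm high, about 90 g. At the start it lies on the sheet and covers the triangle. Origin: centre of its underside.
- sheet: White paper pattern sheet, fixed flat to the desk (0.6 mm, things slide over its edge freely): 148 mm along its x, 210 mm along its y; x points away from the robot, turned up to 15 degrees; beyond its +x edge the desk is bare for 150 mm. Origin: its centre, at desk height. Outlines of a triangle, a square and a circle are printed in a row along its y, 65 mm apart, in varying order.
- triangle: Outline of an equilateral triangle printed on the sheet in thin dark lines, sides 50 mm, with a short grain-line arrow in its middle; hidden under the tin at first. Origin: its middle, on the paper; z up.
- square: Printed outline of a square, sides 41 mm, on the sheet. Not to be pointed at. Origin: its middle.
- circle: Printed outline of a circle, 46 mm in diameter, on the sheet. Not to be pointed at. Origin: its middle.
- small_scissors: The smaller pair of scissors: embroidery scissors lying closed and flat on the desk to one side of the sheet, steel with black finger rings, about 101 mm long, 54 mm wide over the rings, 8 mm high. Loose; not to be touched. Origin: under the pivot screw, at desk height (the top of the screw is 8 mm above it); x axis along the closed blades towards their points.
- shears: The larger pair: cutting shears of the same make-up, lying closed on the other side of the sheet, about 211 mm long, 99 mm wide over the rings, 10 mm high. Loose; not to be touched. Origin: under the pivot screw, at desk height; x axis towards the points.
- carton: Drink carton standing upright, 40 x 60 x 112 mm high, loose; not to be touched. Origin: centre of its underside.
- spool: Thread spool standing upright, 42 mm in diameter, 52 mm high, loose; not to be touched. Origin: centre of its underside.
Things that resemble listed ones, but are neither listed nor needed, are in the scene too. Leave any orange look-alike of the tin alone.

How it is judged:
By the outcome, as a careful person would: the job done as asked, in the order asked, and still so for the second after the job is handed in, with the robot touching nothing.
It also fails if it takes over 51 s, if anything falls off the work surface, if the arm or the gripper's body presses on something with over 40 N, if the wrist force passes 120 N, or if a joint passes its speed limit or range.

## Working session

There is one attempt and no reset: what is moved stays moved. The work goes in short steps, each a Python script; the robot and the scene stay as the last script left them, time stands still between calls to the robot, and variables do not carry over. Pictures are saved under pics/ and viewed, and the job is handed in when it is done.

```bash
mkdir -p pics; python3 - <<'E'
from workcell import bot, hand, kinematics, get_obs, vision
import cv2,numpy as np,pickle
d={}
for n in("scene","top"):
    c=vision.read_camera(n); d[n]=c; cv2.imwrite(f"pics/{n}0.png",c["frame"][:,:,::-1]); print(n,c["intrinsics"].round(1).tolist(),np.round(c["view"],3).tolist())
pickle.dump(d,open("cams0.pkl","wb"))
o=get_obs();print(o["time_s"],o["position"],o["orientation"],o["gripper_width"],bot.tcp_to_tips)
E
```

```text
scene [[389.1, 0.0, 312.5], [0.0, 389.1, 199.5], [0.0, 0.0, 1.0]] [[0.84, 0.543, 0.004, -0.449], [0.312, -0.478, -0.821, -0.134], [-0.444, 0.691, -0.571, 1.065], [0.0, 0.0, 0.0, 1.0]]
top [[518.0, 0.0, 321.3], [0.0, 518.0, 203.5], [0.0, 0.0, 1.0]] [[-0.016, -1.0, 0.005, 0.005], [-0.994, 0.016, -0.108, 0.542], [0.108, -0.007, -0.994, 1.092], [0.0, 0.0, 0.0, 1.0]]
0.1 [0.21930992 0.5847669  0.21512644] [ 0.69620629 -0.12626932  0.12609814 -0.69530721] 0.08523835633284324 0.017
```

View pics/top0.png

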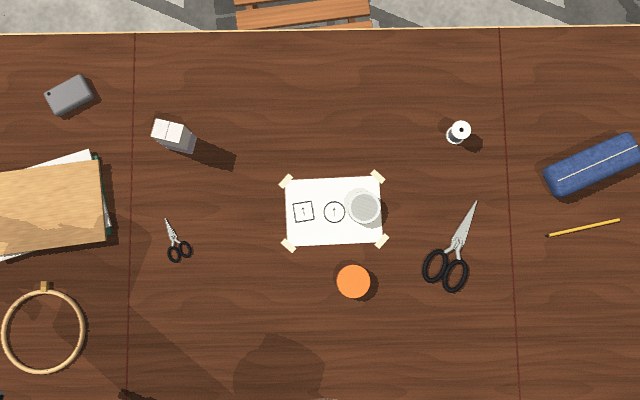

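View pics/scene0.png

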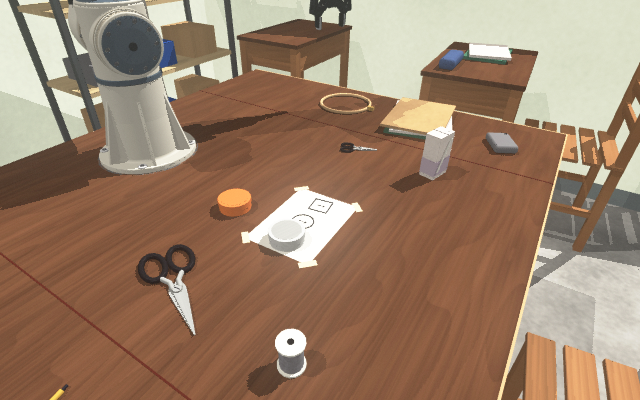

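```bash
cat > h.py <<'E'
import numpy as np,cv2
def unproj(c,px,z):
    px=np.atleast_2d(np.float64(px)); V=np.array(c["view"]);K=np.array(c["intrinsics"])
    R=V[:3,:3];t=V[:3,3];C=-R.T@t
    d=(R.T@np.linalg.inv(K)@np.c_[px,np.ones(len(px))].T).T
    return C+d*((z-C[2])/d[:,2])[:,None]
def proj(c,P):
    P=np.atleast_2d(np.float64(P));V=np.array(c["view"]);K=np.array(c["intrinsics"])
    q=(K@(V[:3,:3]@P.T+V[:3,3:4])).T; return q[:,:2]/q[:,2:]
E
python3 - <<'E'
import pickle,cv2,numpy as np
from h import *
d=pickle.load(open("cams0.pkl","rb"));c=d["top"];im=c["frame"][:,:,::-1]
a=cv2.resize(im[165:310,275:395],None,fx=4.1,fy=4.1,interpolation=cv2.INTER_CUBIC);cv2.imwrite("pics/z1.png",a)
a=cv2.resize(im[210:270,155:205],None,fx=10,fy=10,interpolation=cv2.INTER_CUBIC);cv2.imwrite("pics/z2.png",a)
s=d["scene"]["frame"][:,:,::-1]
a=cv2.resize(s[130:165,330:390],None,fx=12,fy=12,interpolation=cv2.INTER_CUBIC);cv2.imwrite("pics/z3.png",a)
a=cv2.resize(s[170:275,205:365],None,fx=5,fy=5,interpolation=cv2.INTER_CUBIC);cv2.imwrite("pics/z4.png",a)
E
```

```text
(no output)
```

View pics/z1.png

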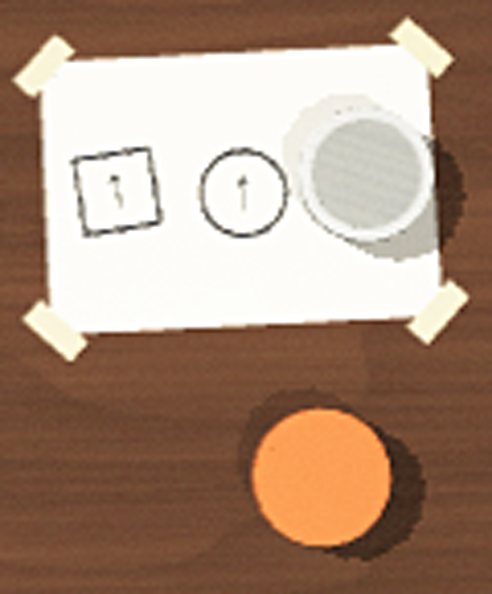

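View pics/z2.png

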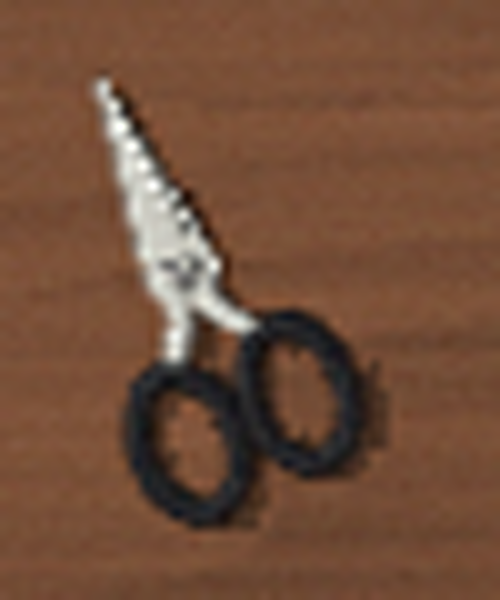

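View pics/z3.png

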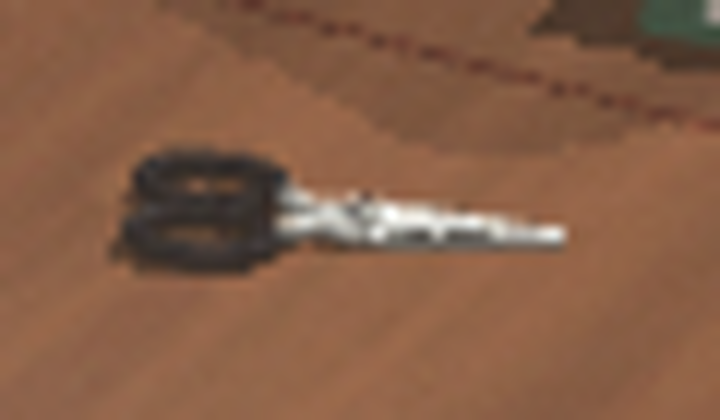

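View pics/z4.png

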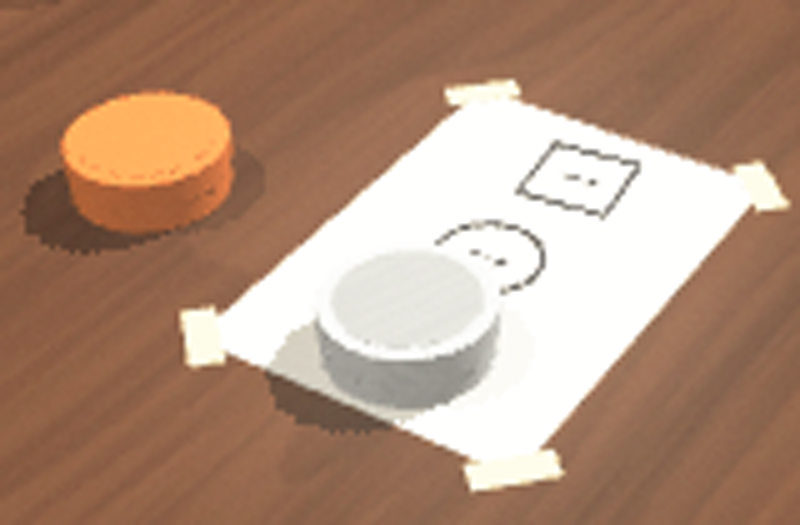

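```bash
python3 - <<'E'
import pickle,numpy as np
from h import *
d=pickle.load(open("cams0.pkl","rb"));c=d["top"];s=d["scene"]
m=lambda p,f,o:(np.array(p)+.5)/f-.5+np.array(o)
f=4.1;o=(275,165)
for n,p,z in [("TL",(43,63),.0006),("TR",(427,44),.0006),("BL",(50,335),.0006),("BR",(441,316),.0006),("sq",(117,191),.0006),("ci",(244,192),.0006),("tin",(366,172),.026),("or",(322,478),.026)]:
    print(n,unproj(c,m(p,f,o),z).round(4))
print("piv",unproj(c,m((184,270),10,(155,210)),.008).round(4),"tip",unproj(c,m((100,82),10,(155,210)),.003).round(4), "rings",unproj(c,m([(190,445),(300,393)],10,(155,210)),.005).round(4))
print("piv scene",unproj(s,m((362,210),12,(330,130)),.008).round(4))
o=(205,170)
for n,p,z in [("sq",(579,180),.0006),("tin",(407,305),.026),("or",(147,137),.026)]: print("scene",n,unproj(s,m(p,5,o),z).round(4))
for n,p,z in [("carton",(168,131),.112),("spool",(461,128),.052),("shearspiv",(460,245),.01),("sheartip",(476,202),.005),("ring",(434,266),.005)]: print(n,unproj(c,p,z).round(3))
E
```

```text
TL [[0.5986 0.0756 0.0006]]
TR [[ 6.059e-01 -1.336e-01  6.000e-04]]
BL [[0.4511 0.0731 0.0006]]
BR [[ 0.4579 -0.137   0.0006]]
sq [[0.5281 0.0362 0.0006]]
ci [[ 0.5264 -0.0324  0.0006]]
tin [[ 0.5337 -0.0964  0.026 ]]
or [[ 0.3738 -0.0694  0.026 ]]
piv [[0.4762 0.3214 0.008 ]] tip [[0.5182 0.3419 0.003 ]] rings [[0.4381 0.3204 0.005 ]
 [0.449  0.2965 0.005 ]]
piv scene [[0.4811 0.3206 0.008 ]]
scene sq [[0.5309 0.0366 0.0006]]
scene tin [[ 0.5375 -0.099   0.026 ]]
scene or [[ 0.3772 -0.0683  0.026 ]]
carton [[0.686 0.306 0.112]]
spool [[ 0.698 -0.308  0.052]]
shearspiv [[ 0.448 -0.306  0.01 ]]
sheartip [[ 0.542 -0.347  0.005]]
ring [[ 0.403 -0.248  0.005]]
```

```bash
python3 - <<'E'
from workcell import bot, hand, kinematics, get_obs, vision
import cv2,numpy as np
from scipy.spatial.transform import Rotation as Rn
def ori(a,s=1):
    x=np.array([np.cos(a),np.sin(a),0])*s;y=np.array([0,0,-1.]);return Rn.from_matrix(np.c_[x,y,np.cross(x,y)]).as_quat()
a=.035;tin=np.array([.5355,-.0975]);u=np.array([np.cos(a),np.sin(a)])
st=tin-.074*u
best=min((1,-1),key=lambda s:abs((lambda q:9 if q is None else q[5])(kinematics.solve_ik([*st,.16],ori(a,s)))))
q=ori(a,best);print(best,kinematics.solve_ik([*st,.16],q))
bot.reach([*st,.16],q);hand.move_gripper(.04)
bot.servo_line([*st,.06])
for n in("scene","top"): cv2.imwrite(f"pics/{n}1.png",vision.read_camera(n)["frame"][:,:,::-1])
o=get_obs();print(o["time_s"],o["position"],o["gripper_width"],o["wrist_force"])
E
```

```text
-1 [-2.16726852e-01  1.83324564e-01  2.00628539e+00 -4.44089210e-16
  9.51982695e-01  1.31906947e+00]
4.1083 [ 0.46237702 -0.10026487  0.06093833] 0.04018863561587925 [-0.60076594  0.19576155  0.34760081]
```

View pics/scene1.png

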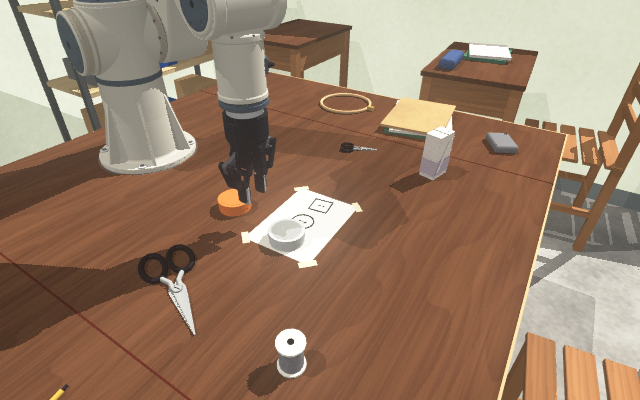

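```bash
python3 - <<'E'
from workcell import bot, hand, kinematics, get_obs, vision
import cv2,numpy as np
a=.035;tin=np.array([.5355,-.0975]);u=np.array([np.cos(a),np.sin(a)])
st=tin-.074*u
bot.servo_line([*st,.026],velocity=.08)
o=get_obs();print(o["time_s"],o["position"],o["wrist_force"])
p=tin-.035*u
bot.servo_line([*p,.026],velocity=.05)
o=get_obs();print(o["time_s"],o["position"],o["wrist_force"])
for n in("scene","top"): cv2.imwrite(f"pics/{n}2.png",vision.read_camera(n)["frame"][:,:,::-1])
E
```

```text
4.6833 [ 0.46149497 -0.10005956  0.0259712 ] [ 0.34130202  0.86606784 -0.04062771]
5.6167 [ 0.5000544  -0.0986502   0.02584766] [-1.29179315 -0.27740322 -0.24046844]
```

View pics/scene2.png

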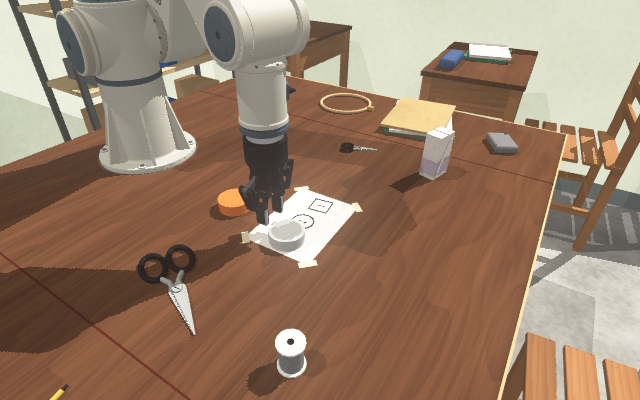

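View pics/top2.png

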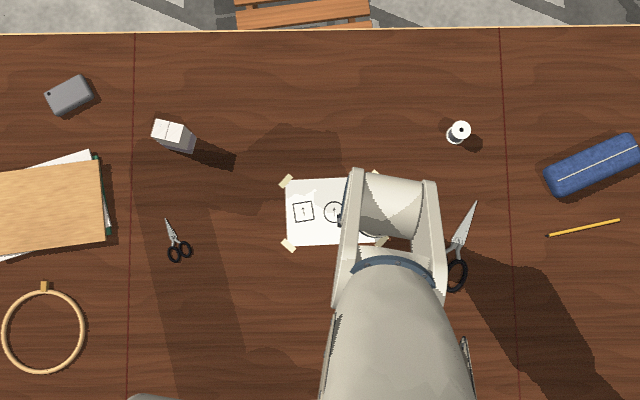

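```bash
python3 - <<'E'
from workcell import bot, hand, kinematics, get_obs, vision
import cv2,numpy as np
a=.035;tin=np.array([.5355,-.0975]);u=np.array([np.cos(a),np.sin(a)])
p=tin+.11*u
bot.servo_line([*p,.026],velocity=.06)
o=get_obs();print(o["time_s"],o["position"],o["wrist_force"])
bot.servo_line([*(p-.03*u),.026],velocity=.06)
bot.servo_line([*(p-.03*u),.15],velocity=.15)
for n in("scene",): cv2.imwrite(f"pics/{n}3.png",vision.read_camera(n)["frame"][:,:,::-1])
bot.reach([.40,.12,.2],o["orientation"])
c=vision.read_camera("top");cv2.imwrite("pics/top3.png",c["frame"][:,:,::-1])
import pickle;pickle.dump({"top":c,"scene":vision.read_camera("scene")},open("cams3.pkl","wb"))
print(get_obs()["time_s"])
E
```

```text
8.2833 [ 0.6452376  -0.09365907  0.02601497] [-0.06202357  1.13929367  0.13336108]
11.2333
```

View pics/scene3.png

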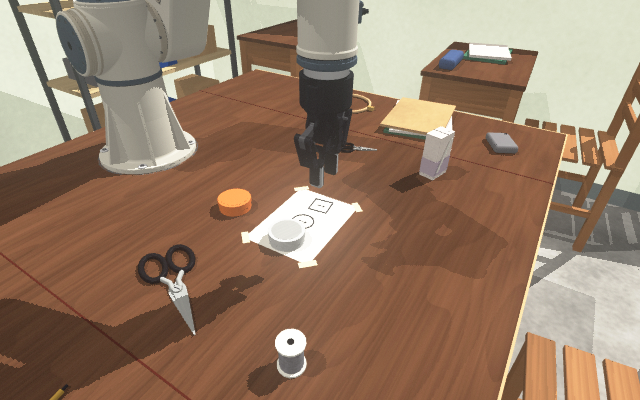

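View pics/top3.png

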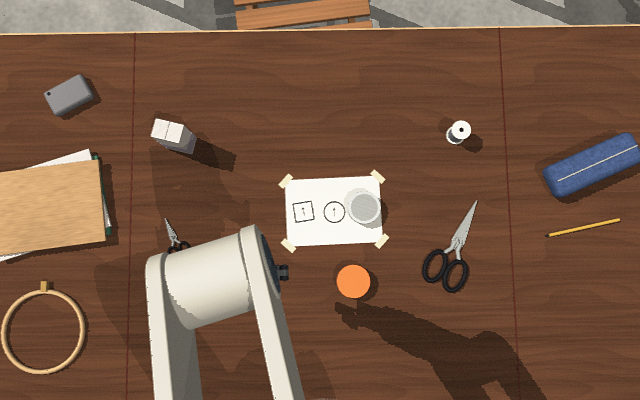

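```bash
python3 - <<'E'
import pickle,numpy as np,cv2
from h import *
d=pickle.load(open("cams0.pkl","rb"));c=d["scene"]
for z in(.009,.03): print(proj(c,[[.5,-.1186,z],[.5,-.0786,z],[.5,-.0986,z]]).round(0).tolist())
print("hi",proj(c,[[.615,-.095-.02,.133],[.615,-.075,.133]]).round(0).tolist(),proj(c,[[.64,-.09,.009]]))
i=cv2.imread("pics/scene2.png")[130:260,200:330];cv2.imwrite("pics/z5.png",cv2.resize(i,None,fx=4.5,fy=4.5,interpolation=3))
i=cv2.imread("pics/scene3.png")[90:260,200:370];cv2.imwrite("pics/z6.png",cv2.resize(i,None,fx=3.5,fy=3.5,interpolation=3))
E
```

```text
[[265.0, 236.0], [277.0, 225.0], [271.0, 231.0]]
[[264.0, 228.0], [277.0, 217.0], [270.0, 222.0]]
hi [[316.0, 202.0], [329.0, 190.0]] [[334.48343178 254.61838255]]
```

View pics/z5.png

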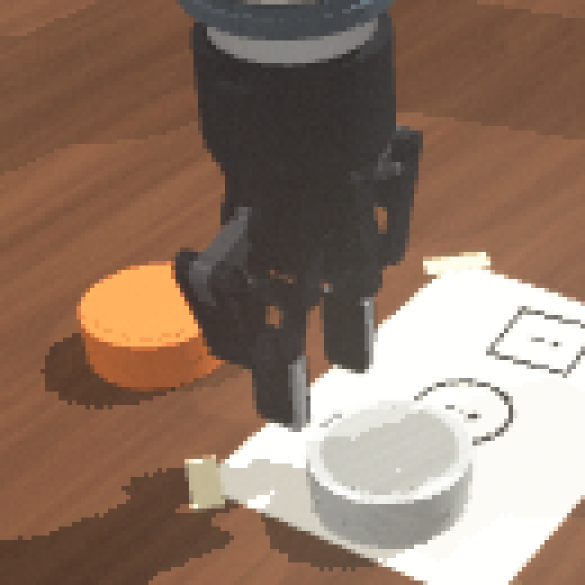

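View pics/z6.png

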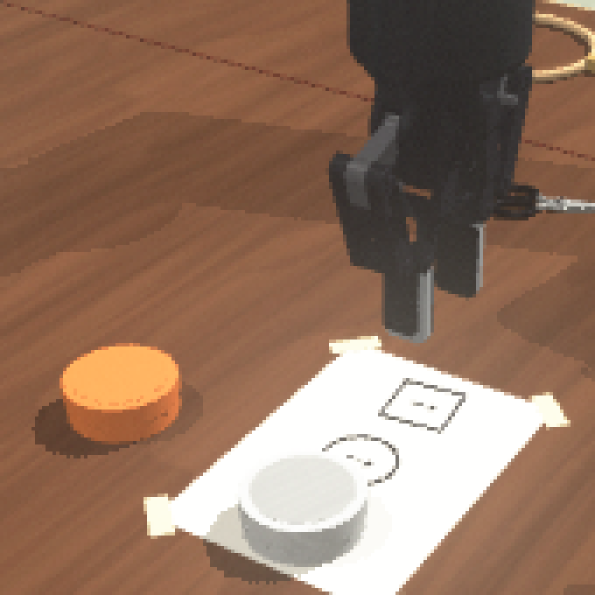

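```bash
python3 - <<'E'
from workcell import bot, hand, kinematics, get_obs, vision
import cv2,numpy as np
from h import *
hand.move_gripper(0)
o=get_obs()
bot.reach([.50,.13,.10],o["orientation"])
o=get_obs();print(o["time_s"],o["position"],o["gripper_width"],o["orientation"],o["joint_pos"])
c=vision.read_camera("scene")
x,y,z=o["position"];x0=int(proj(c,[[x,y,z]])[0,0]);y0=int(proj(c,[[x,y,z]])[0,1]);print(x0,y0)
im=c["frame"][:,:,::-1].copy()[y0-60:y0+60,x0-60:x0+60];im=cv2.resize(im,None,fx=5,fy=5,interpolation=2)
for zz in(z,z-.017,0):
    p=(proj(c,[[x,y,zz]])[0]-[x0-60,y0-60]+.5)*5-.5;print(zz,p);cv2.drawMarker(im,tuple(int(v) for v in p),(0,255,0),0,12,1)
cv2.imwrite("pics/z7.png",im)
E
```

```text
12.325 [0.49904256 0.12982991 0.09999645] -0.0005084358665546428 [ 0.01299108 -0.70687132  0.70712959 -0.01148499] [2.51510544e-01 3.34066605e-01 1.96452076e+00 1.85820340e-04
 8.45161856e-01 1.78756727e+00]
330 144
0.09999645433380411 [306.77940465 306.92206324]
0.0829964543338041 [305.6262736  340.55929089]
0 [300.34100871 494.73227735]
```

View pics/z7.png

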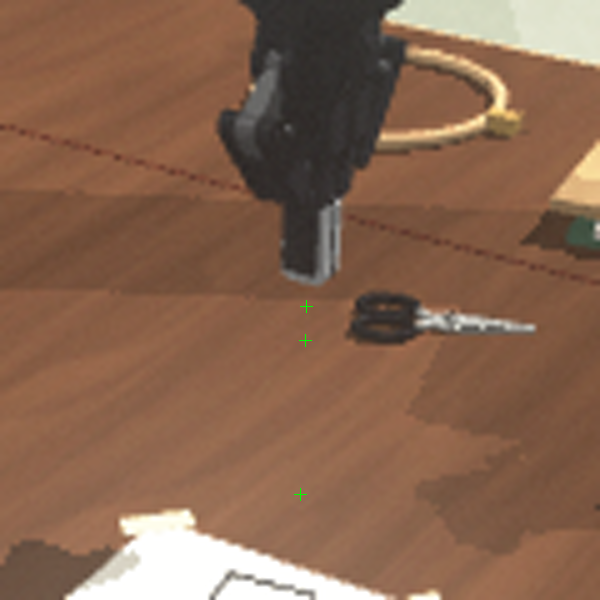

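```bash
cat >> h.py <<'E'
def mark(c,o,pts,fn,r=60,f=5):
    x,y,z=o["position"];p0=proj(c,[[x,y,z]])[0].astype(int);x0,y0=p0
    im=cv2.resize(c["frame"][:,:,::-1].copy()[y0-r:y0+r,x0-r:x0+r],None,fx=f,fy=f,interpolation=2)
    for P in pts:
        p=(proj(c,[P])[0]-[x0-r,y0-r]+.5)*f-.5;print(np.round(P,3),p.round(0));cv2.drawMarker(im,tuple(int(v) for v in p),(0,255,0),0,12,1)
    cv2.imwrite(fn,im)
E
python3 - <<'E'
from workcell import bot, hand, kinematics, get_obs, vision
from h import *
q=get_obs()["orientation"]
bot.reach([.462,-.1,.08],q)
hand.move_gripper(.04)
bot.servo_line([.462,-.1,.026])
o=get_obs();print(o["time_s"],o["position"],o["gripper_width"],o["wrist_force"])
x,y,z=o["position"]
c=vision.read_camera("scene")
mark(c,o,[[x+.011,y+s*.02,zz] for s in(-1,1) for zz in(.009,.043)],"pics/z8.png")
E
```

```text
14.2833 [ 0.46187911 -0.09997688  0.02600237] 0.039891550605884854 [-0.13179912  0.06050052 -0.80786848]
[ 0.473 -0.12   0.009] [294. 375.]
[ 0.473 -0.12   0.043] [287. 306.]
[ 0.473 -0.08   0.009] [358. 322.]
[ 0.473 -0.08   0.043] [352. 255.]
```

View pics/z8.png

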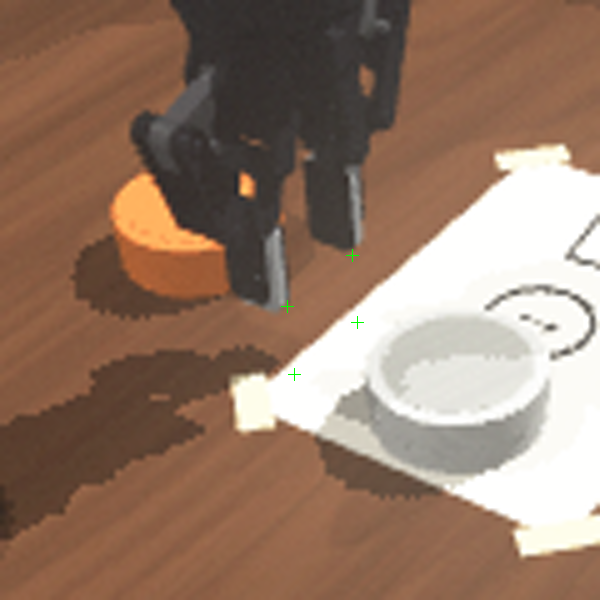

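The picture shows both fingertips about 34 mm higher than the tool data imply, roughly 17 mm above the reported TCP rather than below it. That explains why the first pass went clear over the tin. I'll descend in steps, checking the wrist force.

```bash
python3 - <<'E'
from workcell import bot, hand, kinematics, get_obs, vision
from h import *
for zt in(.012,.002,-.006):
    bot.servo_line([.462,-.1,zt],velocity=.05)
    o=get_obs();print(o["time_s"],o["position"],o["wrist_force"])
    if abs(o["wrist_force"][2])>5: print("STOP");break
x,y,z=o["position"]
c=vision.read_camera("scene")
mark(c,o,[[x+.011,y+s*.02,zz] for s in(-1,1) for zz in(0,z+.017)],"pics/z9.png")
E
```

```text
14.7667 [ 0.46175841 -0.0999472   0.01179607] [ 0.99238938 -0.97303483 -0.17497594]
15.1167 [ 0.46162895 -0.09989727  0.00159596] [-0.04042157 -0.15802355  0.326746  ]
15.425 [ 0.4616827  -0.09993726 -0.00637044] [-0.6450409  -0.25354215  0.68624002]
[ 0.473 -0.12   0.   ] [291. 327.]
[ 0.473 -0.12   0.011] [289. 306.]
[ 0.473 -0.08   0.   ] [354. 274.]
[ 0.473 -0.08   0.011] [352. 254.]
```

View pics/z9.png

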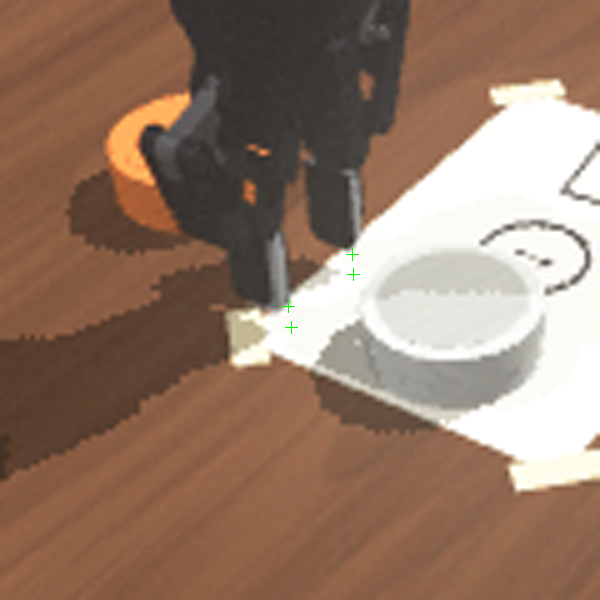

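```bash
python3 - <<'E'
from workcell import bot, hand, kinematics, get_obs, vision
from h import *
a=.035;u=np.array([np.cos(a),np.sin(a)]);s=np.array([.462,-.1])
bot.servo_line([*(s+.06*u),-.006],velocity=.06)
o=get_obs();print(o["time_s"],o["position"],o["wrist_force"])
x,y,z=o["position"]
c=vision.read_camera("scene")
mark(c,o,[[x+.011+.030,y,.026]],"pics/z10.png")
E
```

```text
16.625 [ 0.52156612 -0.09785909 -0.00606555] [-0.92774724 -0.31667792 -0.30491248]
[ 0.563 -0.098  0.026] [388. 277.]
```

View pics/z10.png

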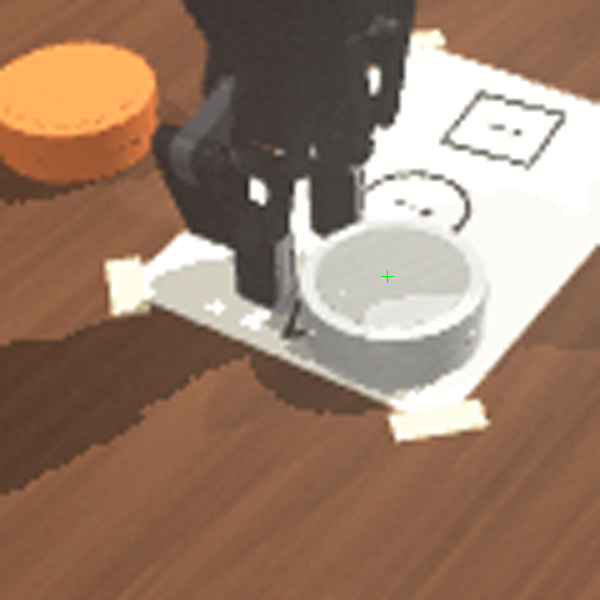

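```bash
python3 - <<'E'
from workcell import bot, hand, kinematics, get_obs, vision
from h import *
import pickle
a=.035;u=np.array([np.cos(a),np.sin(a)]);s=np.array([.462,-.1])
bot.servo_line([*(s+.178*u),-.006],velocity=.06)
o=get_obs();print(o["time_s"],o["position"],o["wrist_force"])
bot.servo_line([*(s+.145*u),-.006],velocity=.06)
bot.servo_line([*(s+.145*u),.12],velocity=.15)
bot.reach([.40,.16,.14],o["orientation"])
hand.move_gripper(0)
d={n:vision.read_camera(n) for n in("top","scene")};pickle.dump(d,open("cams4.pkl","wb"))
for n in d: cv2.imwrite(f"pics/{n}4.png",d[n]["frame"][:,:,::-1])
cv2.imwrite("pics/z11.png",cv2.resize(d["top"]["frame"][120:260,275:395,::-1],None,fx=4.1,fy=4.1,interpolation=2))
cv2.imwrite("pics/z12.png",cv2.resize(d["scene"]["frame"][170:280,215:375,::-1],None,fx=5,fy=5,interpolation=2))
print(get_obs()["time_s"])
E
```

```text
18.7917 [ 0.63978046 -0.0938329  -0.00599507] [ 0.45526329  0.49421265 -0.72120557]
22.3
```

View pics/z11.png

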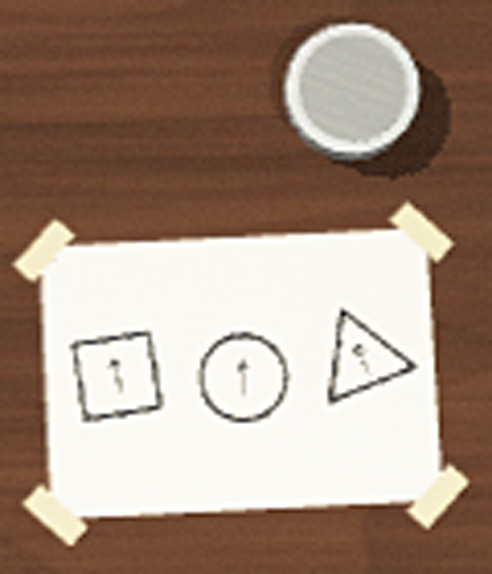

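View pics/z12.png

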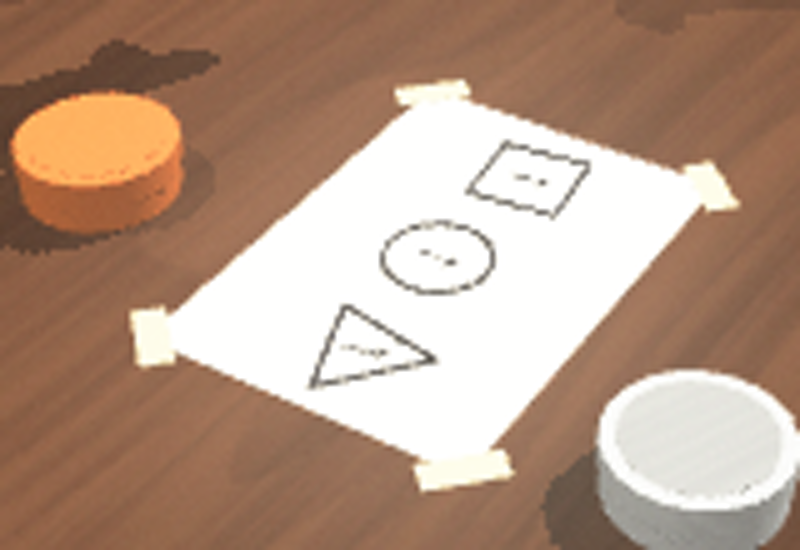

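View pics/top4.png

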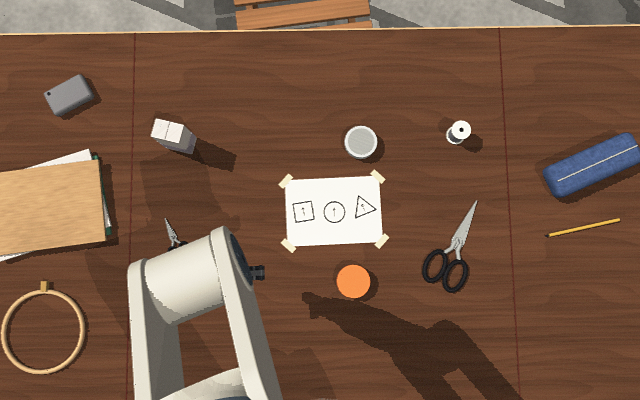

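```bash
python3 - <<'E'
from workcell import bot, hand, kinematics, get_obs, vision
from h import *
import pickle
d=pickle.load(open("cams4.pkl","rb"))
m=lambda p,f,o:(np.array(p)+.5)/f-.5+np.array(o)
A=unproj(d["top"],m([(343,311),(414,367),(331,403)],4.1,(275,120)),.0006)
B=unproj(d["scene"],m([(346,306),(436,359),(312,386)],5,(215,170)),.0006)
for v in(A,B): print(v.mean(0).round(4),[np.linalg.norm(v[i]-v[i-1]).round(4) for i in range(3)])
t=(A.mean(0)+B.mean(0))/2
print("tin",unproj(d["top"],m((353,90),4.1,(275,120)),.026).round(4))
q=get_obs()["orientation"]
bot.reach([t[0],t[1],.10],q)
bot.servo_line([t[0],t[1],.007],velocity=.1)
o=get_obs();print(o["time_s"],o["position"],o["wrist_force"])
c=vision.read_camera("scene");x,y,z=o["position"]
mark(c,o,[[x,y,.022],t],"pics/z13.png",50,6)
bot.dwell(2.6)
o=get_obs();print(o["time_s"],o["position"],o["joint_vel"].round(4))
E
```

```text
[ 0.5343 -0.0968  0.0006] [np.float64(0.0505), np.float64(0.0489), np.float64(0.0491)]
[ 0.5372 -0.095   0.0006] [np.float64(0.0491), np.float64(0.049), np.float64(0.0496)]
tin [[ 0.6775 -0.093   0.026 ]]
24.5083 [ 0.53622611 -0.09594816  0.0075224 ] [ 0.6739814  -0.68547818 -0.32266944]
[ 0.536 -0.096  0.022] [305. 273.]
[ 0.536 -0.096  0.001] [307. 324.]
27.1583 [ 0.53576082 -0.09588052  0.007013  ] [-0.0012 -0.0004  0.0001  0.0007 -0.      0.0003]
```

View pics/z13.png

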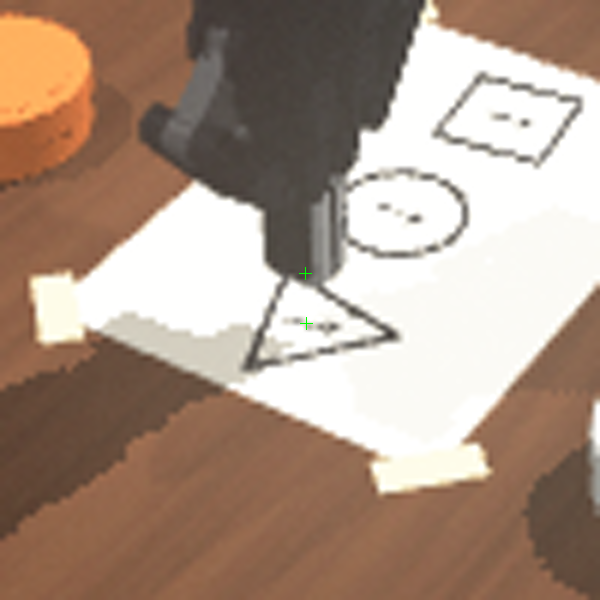

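```bash
python3 - <<'E'
from workcell import bot, hand, kinematics, get_obs, vision
from h import *
q=get_obs()["orientation"]
t=np.array([.4787,.321,.008])
bot.servo_line([.5357,-.0959,.10])
bot.reach([t[0],t[1],.10],q)
bot.servo_line([t[0],t[1],.0135],velocity=.1)
bot.dwell(.5)
o=get_obs();print(o["time_s"],o["position"],o["wrist_force"],o["joint_pos"])
c=vision.read_camera("scene");x,y,z=o["position"]
mark(c,o,[[x,y,.029],t],"pics/z14.png",50,6)
cv2.imwrite("pics/scene5.png",c["frame"][:,:,::-1]);cv2.imwrite("pics/top5.png",vision.read_camera("top")["frame"][:,:,::-1])
E
```

```text
30.9917 [0.47874221 0.32104074 0.01361488] [ 1.33259167  0.34055264 -0.86478589] [5.87973946e-01 5.41577610e-01 1.87575970e+00 3.37645872e-04
 7.24607838e-01 2.12385335e+00]
[0.479 0.321 0.029] [306. 277.]
[0.479 0.321 0.008] [303. 319.]
```

View pics/z14.png

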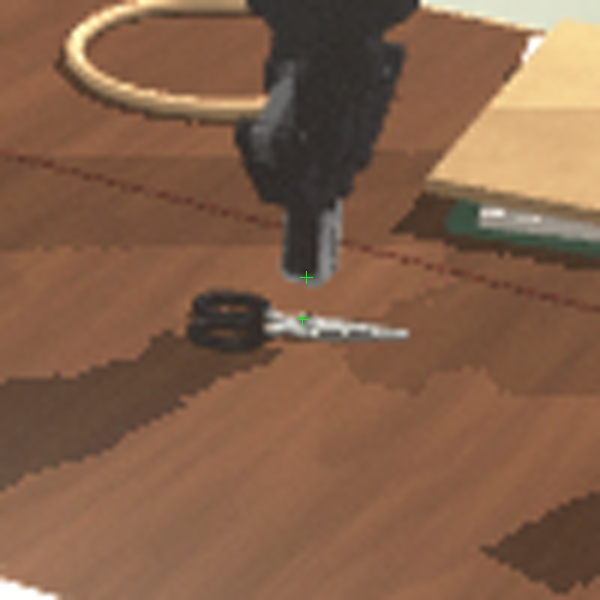

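View pics/scene5.png

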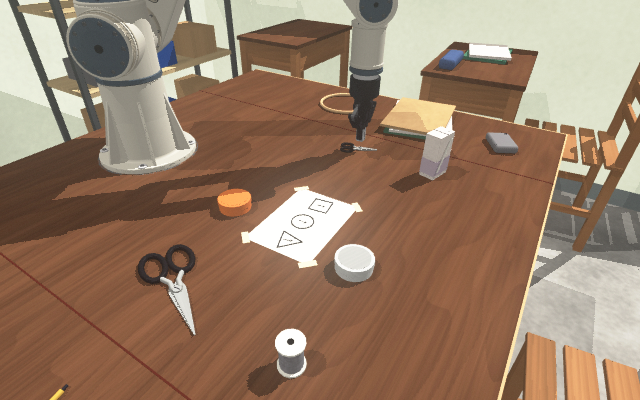

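View pics/top5.png

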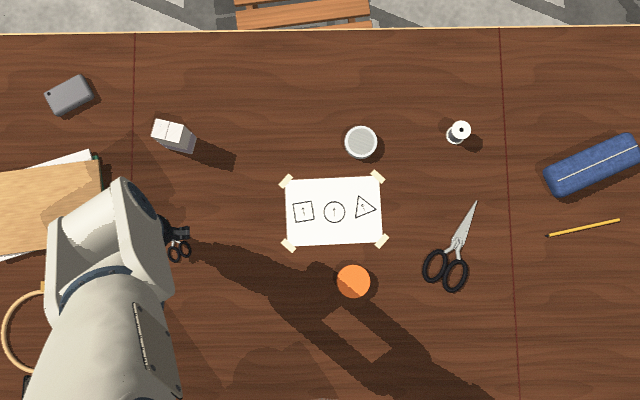

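```bash
python3 - <<'E'
from workcell import bot, get_obs, hand_in
bot.dwell(2.2)
o=get_obs();print(o["time_s"],o["position"],o["wrist_force"])
hand_in()
E
```

```text
33.2917 [0.47869651 0.3210236  0.01349718] [-0.11296437 -0.43940677  0.27966464]
the job is handed in; nothing more can be done
```

The job is done and handed in at about 33 s of the 51 s allowed. The tin is off the sheet, the triangle was pointed at, and the arm finished pointing at the small scissors' pivot screw.

- **Tin:** I pushed it straight off the far edge with the fingertips. Its centre now sits at about (0.678, −0.093), which leaves roughly 35 mm between the tin and the sheet.
- **Triangle:** The closed fingertips held about 2 cm above its middle for 2.65 s.
- **Scissors:** The fingertips stand about 2 cm above the pivot screw, held for over 2 s before hand-in. The wrist force was near zero, so nothing was being touched.
- **Other things:** In the last pictures the orange tin, shears, spool, carton and sheet look where they were. The small scissors also look unmoved in the scene camera; the arm partly hid them from the top camera.

**What disagreed:**
- **Fingertip height:** The pictures put the fingertips about 17 mm above the reported TCP, not 17 mm below it as the tool data say. The first push therefore passed over the tin without moving it. I corrected for this, so the pointing heights rest on the camera measurement and are good to a few millimetres.
- **Camera positions:** The two cameras differed by 3–5 mm, mostly in x. I used the average for both pointing targets.

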